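# Dry a batch of washed bobbins at the blower stand

## Robot

A 7-joint arm with a two-finger parallel gripper is mounted at the origin on the work surface. World frame = base frame: x ahead of the robot, y to its left, z up, the work surface at z = 0. Lengths are in m, angles in rad, forces in N, time in s.
With the tool pointing down it reaches from about 0.425 to 0.925 m from the base axis. Payload 6.8 kg.
Tool frame: the origin (TCP) lies at the very end of the fingers, on their centre line; the grasp point (between the pads) lies 19 mm behind it; z points along the fingers, y is the direction in which the jaws open and shut (so a half turn about z gives the same grasp; the last joint's range is limited). The gripper opens to 85 mm and grips with 20 to 120 N. Pads are 22 mm wide; open, the fingers measure 114 mm over their backs; the gripper's body (76 mm by 85 mm) begins 54 mm behind the grasp point. The pads swing forward as they close: fully open they stand 13 mm farther back than shut.
Start: joints at [1.032, 0.477, 0.022, 1.555, -0.011, 1.109, -0.083], TCP at [0.282, -0.613, 0.231] pointing down, gripper open.
Joint ranges: [-2.96, 2.96], [-0.34, 2.1], [-1.41, 1.46], [0.24, 2.44], [-1.37, 4.51], [0.17, 1.92], [-2.96, 2.96]. Speed limits (rad/s): [2.39, 2.39, 3.14, 3.14, 3.14, 3.14, 3.14].

## Interface

Orientations are given as [roll, pitch, yaw] about the fixed x, y, z axes, in that order (R = Rz(yaw) Ry(pitch) Rx(roll)).
In Python, from rig import arm gives the robot as it stands.
- The arm moves only by the tool drive_tool, never from a script. Its argument "plan" is a list of rows, each an object with "travel": the shift along the tool's x, y, z in cm, a list of three; "delta_rot": the turn, a rotation vector about the tool's x, y, z in degrees, a list of three; "fingers": the opening, from 0 (shut) to 1 (fully open). In form: [{"travel": [tx, ty, tz], "delta_rot": [ax, ay, az], "fingers": fingers}, ...]. A call has 1 to 10 rows; each row shifts and turns the commanded pose from where the row before left it, along the tool's axes as they then stand; what a row does not reach is not made up. A row lasts 1/10 s, in which the tool goes at most 50 mm and 8.59 degrees, less where a joint would pass 70% of its speed; a pose out of reach is approached as far as the arm can. A call is refused whole if a number of a shift passes 5 or a number of a turn 8.59, either way. A call with a gripper value outside its range is refused whole. The fingers move at their own pace and stop on an object; "grip_force" is the grip in N (left out, the last holds). Time passes only in rows, so rows that do not move let the fingers close. It gives the time, the measured TCP pose, the force and the opening at its end, in the units of the state.
- arm.get_obs(): the state, without advancing time (a new reading comes with each control period).
- arm.read_camera(name): name is "side" or "top" or "wrist"; returns (picture, depth): 420x560x3 uint8, red, green, blue; 420x560 float32, m along the optical axis (not along the pixel's ray), 0 where there is no reading.
- arm.camera_model(name): a dict with "fx", "fy", "cx", "cy" (pixels), "extrinsics" (4x4, takes a point from camera to world coordinates). Camera axes: x right, y down, z forward; pixel columns grow to the right and rows downward; lengths in m; the calibration is good to about 2 mm. The wrist camera is an equidistant fisheye: a pixel r from the principal point sees the ray r / f radians off the axis. A picture is of the moment at which its call begins: read the wrist's pose just before it. camera_model takes no time and is no camera call; for the wrist camera it gives the pose at the moment of the call.
- arm.sign_off(): hands the job in, once; it reports no verdict.
The state is a dict: "time": time; "joint_positions": joint angles; "joint_vel": joint speeds; "joint_efforts": joint torques, N m; "ee_pos": TCP position; "ee_rot": TCP orientation; "contact_force": force on the tool from outside, world axes, zero at the start; "torque": the same for the moment, N m; "grip_width": finger opening in m.
Only numpy, scipy, OpenCV 4.12 (cv2) and the standard library are available. Lean on these libraries where they do the work, as an engineer would, in place of code of your own. Each camera call takes 0.05 s, during which the arm holds its last target. There are 200 camera calls.

## Task

The drying blower is still running from the last batch: first turn its isolator to OFF, before you handle the basket. Put every white bobbin into the wire basket, then hang the basket by its hoop handle on both prongs of the twin hook in front of the blower and let go, and only then turn the isolator back to ON. Leave the multimeter, the green insulator and the brass terminal block where they are.

Things in the scene. Friction and masses are not known exactly. Their poses are not given: they have to be found in the camera images.
- isolator_handle (a joint): angle of the red handle of the blower's rotary isolator, rad: 0 = OFF, 1.571 = ON, turning clockwise seen from above from OFF to ON, stops at both ends. A spring snaps it into the nearer end: let go past half way it goes on to the other detent by itself, short of half way it springs back. Starting it takes about 0.2 N m
- handle_grip (a point): on the isolator handle's upright turning axis, 96 mm above the ledge, in the middle of its red grip bar; turns with it. The bar is 62 mm long (along y), 13 mm thick (along x), and runs from 10 mm above this point to 22 mm below, where a 40 mm round hub begins. +y points to the end with the white pointer line
- isolator: the isolator: grey 100 x 100 x 60 mm box fixed flat on the ledge, yellow plate and red handle on top, a red dot on the lid where the pointer stands when OFF (its +y side) and a green dot where it stands when ON (its +x side); origin under its centre
- basket: steel wire basket, outside 210 (x) x 155 (y) x 45 mm high, walls 4 mm, floor 3 mm, about 0.42 kg; origin at the centre of its underside, z up. A rigid hoop of 10 mm rod stands across its middle, in the plane x = 0: uprights at y = -75 and +75 mm, crossbar along y on top, an open half of the mouth on either side
- basket_bar (a point): middle of the basket hoop's crossbar (10 mm round, straight for 126 mm along y), 150 mm above the basket's underside; the place to hold it and, either side of the hand, to hang it
- hook_seat (a point): fixed twin hook: where the middle of the crossbar rests when the basket hangs, 204 mm above the ledge. Two level 9 mm prongs at y = -34 and +34 mm come from a post 150 mm away at +x, dip at this seat for 24 mm, and end 33 mm away at -x in tips turned up to 22 mm above this point. The hoop goes over the tips moving towards +x, bar along y, and is lowered into the dip
- bobbin1: one of up to five identical empty white plastic transformer bobbins (None if absent): two 38 x 32 x 3 mm flanges, 30 mm high over all, on a 26 x 20 mm core; about 24 g. Origin at its centre (15 mm above the ledge when standing on a flange, as at the start), z along the spool axis, x along the 38 mm side, y along the 32 mm side. It may get knocked on its side
- bobbin2: another bobbin, the same as bobbin1 in every way (None if absent)
- bobbin3: another bobbin, the same as bobbin1 in every way (None if absent)
- bobbin4: another bobbin, the same as bobbin1 in every way (None if absent)
- bobbin5: another bobbin, the same as bobbin1 in every way (None if absent)
- stand: fixed blower stand, origin under its 25 mm post (215 mm high, carrying the prongs, which point to -x, their tops at most 210 mm high behind the dip): a green base plate from 40 mm in front of the post to 250 mm behind it, 200 mm wide, with a grey centrifugal blower, 161 mm high, behind the post
- multimeter: bystander: black rubber-cased multimeter, 85 x 165 x 36 mm, lying flat; origin under its centre
- insulator: bystander: squat green ceramic insulator, 72 mm across, 58 mm high; origin under its centre
- terminal_block: bystander: brass terminal block on a black strip, 95 x 30 x 26 mm; origin under its centre
There are look-alikes about, which are no part of the job. Leave any orange or turquoise look-alike of the bobbin4 alone.

How it is judged:
On the way, in this order (a step that is already met when the one before it is completed fails the run):
1. the isolator is at OFF (value of joint isolator_handle below 0.15 rad), for 0.3 s.
2. every bobbin is in the basket, isolator still OFF (x of bobbin1 in the frame of basket between -0.105 and 0.105 m and y of bobbin1 in the frame of basket between -0.078 and 0.078 m and z of bobbin1 in the frame of basket between 0 and 0.055 m and x of bobbin2 in the frame of basket between -0.105 and 0.105 m and y of bobbin2 in the frame of basket between -0.078 and 0.078 m and z of bobbin2 in the frame of basket between 0 and 0.055 m and x of bobbin3 in the frame of basket between -0.105 and 0.105 m and y of bobbin3 in the frame of basket between -0.078 and 0.078 m and z of bobbin3 in the frame of basket between 0 and 0.055 m and x of bobbin4 in the frame of basket between -0.105 and 0.105 m and y of bobbin4 in the frame of basket between -0.078 and 0.078 m and z of bobbin4 in the frame of basket between 0 and 0.055 m and x of bobbin5 in the frame of basket between -0.105 and 0.105 m and y of bobbin5 in the frame of basket between -0.078 and 0.078 m and z of bobbin5 in the frame of basket between 0 and 0.055 m and value of joint isolator_handle below 0.15 rad), for 0.3 s.
3. the basket with the bobbins hangs on the hook by its crossbar, let go, isolator still OFF (all of step 2 and x of basket_bar in the frame of hook_seat between -0.022 and 0.022 m and y of basket_bar in the frame of hook_seat between -0.03 and 0.03 m and z of basket_bar in the frame of hook_seat between -0.012 and 0.012 m and angle between basket's own z axis and vertical below 0.3 rad and contact force between the fingers and basket below 0.2 N), for 0.5 s.
4. the isolator is back at ON, the loaded basket hanging (x of basket_bar in the frame of hook_seat between -0.022 and 0.022 m and y of basket_bar in the frame of hook_seat between -0.03 and 0.03 m and z of basket_bar in the frame of hook_seat between -0.012 and 0.012 m and angle between basket's own z axis and vertical below 0.3 rad and contact force between the fingers and basket below 0.2 N and x of bobbin1 in the frame of basket between -0.105 and 0.105 m and y of bobbin1 in the frame of basket between -0.078 and 0.078 m and z of bobbin1 in the frame of basket between 0 and 0.055 m and x of bobbin2 in the frame of basket between -0.105 and 0.105 m and y of bobbin2 in the frame of basket between -0.078 and 0.078 m and z of bobbin2 in the frame of basket between 0 and 0.055 m and x of bobbin3 in the frame of basket between -0.105 and 0.105 m and y of bobbin3 in the frame of basket between -0.078 and 0.078 m and z of bobbin3 in the frame of basket between 0 and 0.055 m and x of bobbin4 in the frame of basket between -0.105 and 0.105 m and y of bobbin4 in the frame of basket between -0.078 and 0.078 m and z of bobbin4 in the frame of basket between 0 and 0.055 m and x of bobbin5 in the frame of basket between -0.105 and 0.105 m and y of bobbin5 in the frame of basket between -0.078 and 0.078 m and z of bobbin5 in the frame of basket between 0 and 0.055 m and value of joint isolator_handle above 1.42 rad), for 0.3 s.
At the end, for the whole second after the job is handed in: the basket hangs by its crossbar in the dip of the hook (bar within 22 mm along the prongs, 30 mm across them and 12 mm in height of the seat point, basket tilted less than 0.3 rad, not held, slower than 0.05 m/s), every bobbin is inside it, and the isolator handle is at ON (above 1.42 rad) (all of step 4 and linear speed of basket below 0.05 m/s); the robot touches nothing.
It fails at once if the basket is handled while the isolator is ON (value of joint isolator_handle above 1 rad and contact force between the fingers and basket above 1 N).
It fails at once if the multimeter is pushed from its place by more than 30 mm (distance of multimeter from where it was at the start of the episode above 0.03 m).
It fails at once if the insulator is pushed from its place by more than 30 mm (distance of insulator from where it was at the start of the episode above 0.03 m).
It fails at once if the terminal block is pushed from its place by more than 30 mm (distance of terminal_block from where it was at the start of the episode above 0.03 m).
Of bobbin1, bobbin2, bobbin3, bobbin4, bobbin5 only 3 to 5 are there at a start; the rules pass over those that are not, and their reading is None.
At some moment in a run one of bobbin1, bobbin2, bobbin3, bobbin4, bobbin5 may be knocked a few centimetres aside while the robot is not near it.
Once in a run the grip may slacken for a moment while it holds something.
It also fails if it takes over 210 s, if anything falls off the work surface, if the arm or the gripper's body presses on something with over 40 N, if the wrist force passes 120 N, or if a joint passes its speed limit or range.

## Working session

There is one attempt and no reset: what is moved stays moved. The work goes in short steps, Python scripts to look and compute and a tool call to move; the robot and the scene stay as the last step left them, time stands still between calls to the robot, and variables do not carry over. Pictures are saved under pics/ and viewed, about 12 in all and at most 16, crops included, and the job is handed in when it is done.

Besides the shell and the picture viewer there is one more tool, called after ">>>" as a command line: name --argument value ..., lists and objects as JSON in quotes. drive_tool: Moves the arm, as the interface text tells. Its arguments: {"type":"object","properties":{"plan":{"type":"array","items":{"type":"object","properties":{"travel":{"type":"array","items":{"type":"number"}},"delta_rot":{"type":"array","items":{"type":"number"}},"fingers":{"type":"number"}}}},"grip_force":{"type":"number"}},"required":["plan"]}

```bash
mkdir -p pics; ls
cat > h.py <<'E'
import numpy as np, cv2
from rig import arm
def snap(n,tag):
    m=arm.camera_model(n); im,d=arm.read_camera(n)
    cv2.imwrite(f'pics/{tag}.png',im[:,:,::-1]); np.savez(f'pics/{tag}.npz',im=im,d=d,E=m['extrinsics'],k=[m['fx'],m['fy'],m['cx'],m['cy']])
    return im,d,m
E
python3 - <<'E'
from h import *
for n in('side','top','wrist'):
    im,d,m=snap(n,n+'0'); print(n,m['fx'],m['fy'],m['cx'],m['cy'],np.round(m['extrinsics'],3).tolist())
print(arm.get_obs())
E
```

```text
pics
side 505.83006204253496 505.83006204253496 274.9977832811843 205.33720862388643 [[-0.817, -0.315, 0.483, -0.008], [-0.576, 0.418, -0.703, 0.901], [0.019, -0.852, -0.522, 0.772], [0.0, 0.0, 0.0, 1.0]]
top 513.9710236034088 513.9710236034088 277.5642471172327 206.34560694886335 [[-0.026, -0.974, 0.225, 0.244], [-1.0, 0.026, -0.002, 0.047], [-0.004, -0.225, -0.974, 1.635], [0.0, 0.0, 0.0, 1.0]]
wrist 325.19226210127806 325.19226210127806 281.9110091305006 209.17285353183752 [[0.417, -0.861, -0.292, 0.356], [-0.909, -0.396, -0.132, -0.579], [-0.002, 0.32, -0.947, 0.372], [0.0, 0.0, 0.0, 1.0]]
{'time': 0.15, 'joint_positions': array([ 1.03191901,  0.47760805,  0.02238128,  1.55619462, -0.0114905 ,
        1.10930236, -0.08312536]), 'joint_vel': array([ 7.14191652e-04, -2.98274388e-03,  8.62418474e-04, -1.79138583e-03,
        6.52835116e-04, -7.32091337e-05, -8.76479860e-04]), 'joint_efforts': array([ 2.72544894e-03, -5.96922541e+01,  1.61017712e+00, -2.81492364e+01,
        1.26953537e-02,  6.52644012e-03, -2.99603619e-05]), 'ee_pos': array([ 0.28165272, -0.61294186,  0.23056375]), 'ee_rot': array([-3.14021418e+00,  1.20568230e-04,  4.30743615e-01]), 'contact_force': array([ 0.21931954, -1.21911286,  0.02252288]), 'torque': array([0.03437532, 0.02820062, 0.04590783]), 'grip_width': 0.08540097281674047}
```

View pics/top0.png

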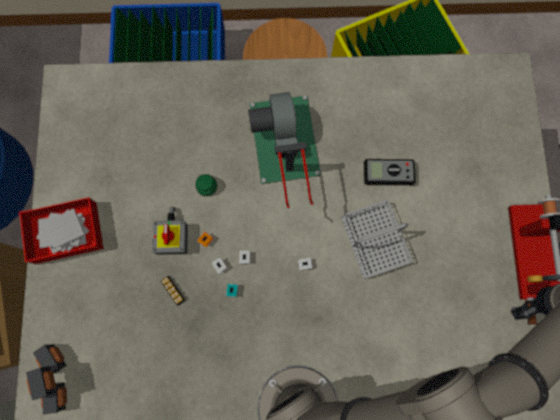

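View pics/side0.png

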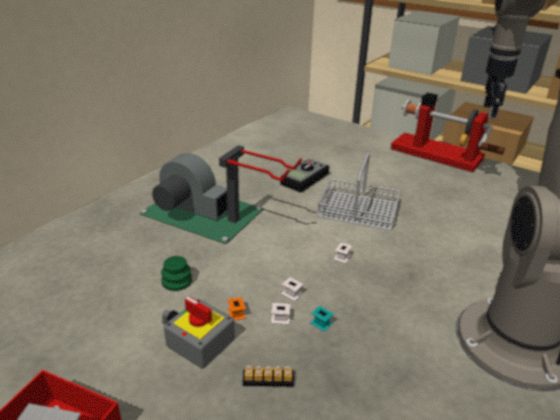

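The top view shows white bobbins at (220,265), (245,257) and (305,264). The look-alikes are orange (205,239) and turquoise (232,290). The isolator is at (170,236), the basket at (378,240), and the prongs end near (287,206) and (310,203). The side view shows the same three white bobbins at (292,288), (281,312) and (343,252). I'll measure these and check one close crop.

```bash
cat >> h.py <<'E'
def load(tag):
    z=np.load(f'pics/{tag}.npz'); return z['im'],z['d'],z['E'],z['k']
def cloud(tag):
    im,d,E,k=load(tag); v,u=np.mgrid[:d.shape[0],:d.shape[1]]
    P=np.stack([(u-k[2])/k[0]*d,(v-k[3])/k[1]*d,d],-1)
    W=P@E[:3,:3].T+E[:3,3]; W[d==0]=np.nan; return im,W
def ray(tag,u,v):
    im,d,E,k=load(tag); r=E[:3,:3]@np.array([(u-k[2])/k[0],(v-k[3])/k[1],1.]); return E[:3,3],r
def plane(tag,u,v,z):
    o,r=ray(tag,u,v); return o+r*(z-o[2])/r[2]
def tri(a,ua,b,ub):
    o1,r1=ray(a,*ua);o2,r2=ray(b,*ub); r1/=np.linalg.norm(r1); r2/=np.linalg.norm(r2)
    t=np.linalg.lstsq(np.stack([r1,-r2],1),o2-o1,rcond=None)[0]; p,q=o1+t[0]*r1,o2+t[1]*r2
    return (p+q)/2,np.linalg.norm(p-q)
E
cat > m1.py <<'E'
from h import *
for tag in('top0','side0'):
    im,W=cloud(tag); hsv=cv2.cvtColor(im,cv2.COLOR_RGB2HSV); H,S,V=cv2.split(hsv); z=W[...,2]
    inb=(W[...,0]>.3)&(W[...,0]<.95)&(abs(W[...,1])<.5)
    masks=dict(white=(S<40)&(V>130)&(z<.045)&(z>.008),red=((H<6)|(H>174))&(S>150)&(V>70),yel=(H>24)&(H<34)&(S>170)&(z>.03),
      orange=(H>7)&(H<18)&(S>170)&(z>.005),turq=(H>80)&(H<100)&(S>120),green=(H>60)&(H<85)&(S>100)&(z>.02))
    for n,m in masks.items():
        nn,l,st,c=cv2.connectedComponentsWithStats((m&inb).astype('u1'))
        for i in range(1,nn):
            if st[i,4]<25: continue
            p=W[l==i]; r=cv2.minAreaRect(p[:,:2].astype('f4')*1000)
            print(tag,n,st[i,4],np.round(c[i]),'med',np.round(np.nanmedian(p,0),3),'z95',np.round(np.percentile(p[:,2],95),3),'rect',np.round(r[0]),np.round(r[1]),round(r[2]))
a=cv2.resize(cv2.imread('pics/top0.png')[195:315,140:330],None,fx=4,fy=4,interpolation=2)
b=cv2.imread('pics/wrist0.png'); cv2.imwrite('pics/crop1.png',a)
E
python3 m1.py
```

```text
top0 white 105 [244. 256.] med [0.457 0.153 0.03 ] z95 0.037 rect [456. 153.] [36. 32.] 0
top0 white 103 [218. 265.] med [0.432 0.234 0.031] z95 0.037 rect [432. 233.] [39. 31.] 31
top0 white 106 [305. 264.] med [ 0.427 -0.036  0.03 ] z95 0.037 rect [430. -37.] [32. 38.] 8
top0 red 124 [306. 173.] med [ 0.68  -0.04   0.209] z95 0.217 rect [690. -41.] [228.  22.] 1
top0 red 116 [283. 175.] med [0.667 0.028 0.209] z95 0.215 rect [674.  29.] [213.  16.] 4
top0 red 85 [167. 236.] med [0.517 0.38  0.098] z95 0.11 rect [518. 382.] [22. 44.] 71
top0 yel 269 [169. 237.] med [0.517 0.374 0.064] z95 0.071 rect [522. 386.] [67. 71.] 0
top0 orange 92 [204. 239.] med [0.516 0.277 0.03 ] z95 0.036 rect [516. 278.] [30. 36.] 52
top0 turq 112 [232. 290.] med [0.353 0.191 0.03 ] z95 0.036 rect [354. 193.] [29. 34.] 87
top0 green 302 [205. 184.] med [0.688 0.273 0.054] z95 0.062 rect [691. 273.] [60. 56.] 78
side0 white 147 [342. 250.] med [ 0.427 -0.026  0.029] z95 0.033 rect [428. -33.] [31. 42.] 6
side0 white 204 [291. 286.] med [0.453 0.163 0.03 ] z95 0.032 rect [454. 156.] [34. 41.] 87
side0 white 218 [280. 310.] med [0.429 0.24  0.03 ] z95 0.032 rect [430. 236.] [38. 37.] 33
side0 red 148 [272. 159.] med [ 0.645 -0.039  0.208] z95 0.217 rect [ 758. -167.] [145. 420.] 38
side0 red 193 [255. 169.] med [0.654 0.029 0.207] z95 0.213 rect [747. -87.] [145. 403.] 40
side0 red 428 [198. 313.] med [0.513 0.394 0.093] z95 0.107 rect [517. 394.] [57. 25.] 20
side0 yel 457 [197. 325.] med [0.503 0.406 0.065] z95 0.067 rect [519. 388.] [70. 70.] 0
side0 orange 232 [236. 307.] med [0.509 0.285 0.03 ] z95 0.032 rect [513. 281.] [32. 38.] 49
side0 orange 28 [193. 320.] med [0.523 0.401 0.074] z95 0.082 rect [522. 402.] [15. 41.] 87
side0 turq 326 [322. 318.] med [0.348 0.203 0.028] z95 0.032 rect [352. 189.] [50. 37.] 87
side0 green 562 [175. 269.] med [0.682 0.29  0.049] z95 0.059 rect [688. 284.] [57. 60.] 2
```

View pics/crop1.png

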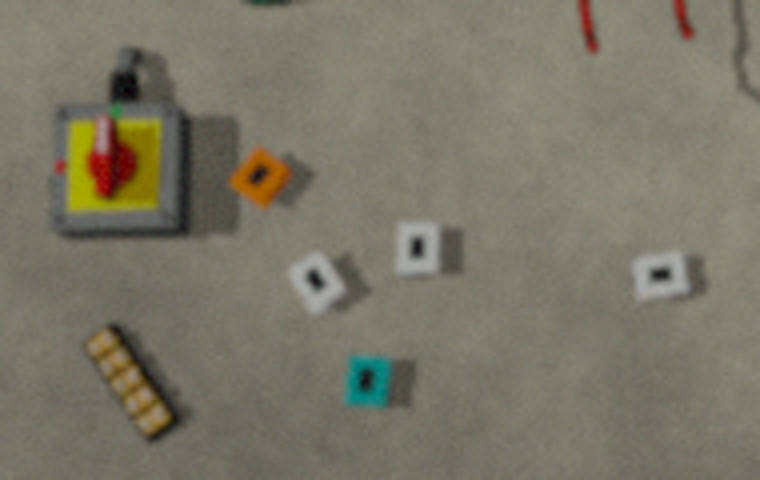

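The crop confirms three plain white bobbins, plus orange and turquoise decoys. The handle bar lies along x, with its pointer at the green dot, which is ON (+x). The red dot (OFF) is on the +y side. I'll move to the isolator now.

>>> drive_tool --plan '[{"travel": [0,0,-2.5],"delta_rot": [0,0,8.25],"fingers": 1},{"travel": [0,0,-2.5],"delta_rot": [0,0,8.25],"fingers": 1},{"travel": [0,0,-2.5],"delta_rot": [0,0,8.2],"fingers": 1},{"travel": [4,-3,0],"delta_rot": [0,0,0],"fingers": 1},{"travel": [4,-3,0],"delta_rot": [0,0,0],"fingers": 1},{"travel": [4,-3,0],"delta_rot": [0,0,0],"fingers": 1},{"travel": [4,-3,0],"delta_rot": [0,0,0],"fingers": 1},{"travel": [4,-3,0],"delta_rot": [0,0,0],"fingers": 1},{"travel": [0,-5,0],"delta_rot": [0,0,0],"fingers": 1},{"travel": [0,-5,0],"delta_rot": [0,0,0],"fingers": 1}]'

```text
time: 1.15
ee_pos: [0.4829, -0.3611, 0.3051]
ee_rot: [-3.141, 0.001, 0.001]
contact_force: [-0.1, 1.0, 0.3]
grip_width: 0.0855
```

```bash
cat > m2.py <<'E'
from h import *
im,W=cloud('top0'); z=W[...,2]
# red prong extents and hoop
hsv=cv2.cvtColor(im,cv2.COLOR_RGB2HSV);H,S,V=cv2.split(hsv)
m=((H<8)|(H>172))&(S>120)&(V>60)
m[:, :270]=0; m[:,325:]=0; m[:140]=0;m[215:]=0
for c0,c1 in((270,296),(296,325)):
    v,u=np.where(m[:,c0:c1]); u=u+c0
    for vv in np.unique(v)[::4]: 
        uu=u[v==vv].mean(); p=plane('top0',uu,vv,.204); print(round(uu,1),vv,np.round(p,3),np.round(np.nanmedian(W[vv,u[v==vv]],0),3))
b=(z>.12)&(z<.2)&(W[...,0]<.62)&(W[...,1]<-.1)&(W[...,1]>-.45); v,u=np.where(b)
print('hoop',len(u)); 
for i in range(0,len(u),max(1,len(u)//15)): print(u[i],v[i],np.round(W[v[i],u[i]],3))
A=cv2.imread('pics/top0.png')[185:290,270:430];B=cv2.imread('pics/side0.png')[135:240,220:410]
A=cv2.resize(A,None,fx=3.6,fy=3.6,interpolation=2);B=cv2.resize(B,None,fx=3,fy=2.0*3.6/3.6*1,interpolation=2) if 0 else cv2.resize(B,None,fx=4,fy=4,interpolation=2)
w=max(A.shape[1],B.shape[1]);pad=lambda x:cv2.copyMakeBorder(x,0,0,0,w-x.shape[1],cv2.BORDER_CONSTANT)
C=np.vstack([pad(A),pad(B)]);s=600/C.shape[0];print(C.shape)
cv2.imwrite('pics/crop2.png',cv2.resize(C,None,fx=.75,fy=.75))
E
python3 m2.py
```

```text
279.0 152 [0.737 0.035 0.204] [0.734 0.035 0.213]
279.5 156 [0.725 0.034 0.204] [0.724 0.034 0.207]
280.0 160 [0.713 0.033 0.204] [0.711 0.033 0.21 ]
280.5 164 [0.701 0.032 0.204] [0.699 0.032 0.208]
281.0 168 [0.688 0.031 0.204] [0.687 0.031 0.208]
282.0 172 [0.676 0.028 0.204] [0.674 0.028 0.212]
283.0 176 [0.664 0.026 0.204] [0.662 0.026 0.21 ]
283.5 180 [0.652 0.025 0.204] [0.65  0.025 0.212]
284.0 184 [0.64  0.024 0.204] [0.638 0.024 0.21 ]
284.5 188 [0.628 0.022 0.204] [0.627 0.022 0.206]
285.5 192 [0.616 0.02  0.204] [0.615 0.02  0.209]
285.5 196 [0.604 0.02  0.204] [0.606 0.02  0.198]
286.0 200 [0.592 0.019 0.204] [0.594 0.019 0.198]
287.0 204 [0.58  0.017 0.204] [0.578 0.017 0.215]
302.0 149 [ 0.745 -0.032  0.204] [ 0.743 -0.032  0.21 ]
302.5 153 [ 0.732 -0.033  0.204] [ 0.73  -0.036  0.212]
303.0 157 [ 0.72  -0.034  0.204] [ 0.719 -0.034  0.209]
304.0 161 [ 0.708 -0.037  0.204] [ 0.705 -0.036  0.212]
304.5 165 [ 0.696 -0.038  0.204] [ 0.694 -0.037  0.208]
305.5 169 [ 0.683 -0.04   0.204] [ 0.683 -0.04   0.207]
306.0 173 [ 0.671 -0.041  0.204] [ 0.669 -0.041  0.212]
307.0 17
[... 202 characters left out ...]
0.046  0.205]
309.0 193 [ 0.611 -0.048  0.204] [ 0.612 -0.048  0.2  ]
309.5 197 [ 0.599 -0.048  0.204] [ 0.6   -0.049  0.2  ]
310.5 201 [ 0.587 -0.051  0.204] [ 0.584 -0.05   0.218]
hoop 186
405 223 [ 0.527 -0.33   0.146]
399 225 [ 0.519 -0.309  0.16 ]
397 226 [ 0.517 -0.304  0.155]
394 227 [ 0.514 -0.294  0.16 ]
392 228 [ 0.512 -0.29   0.153]
391 229 [ 0.508 -0.285  0.159]
390 230 [ 0.505 -0.282  0.157]
389 231 [ 0.504 -0.282  0.146]
375 233 [ 0.498 -0.238  0.155]
373 234 [ 0.495 -0.232  0.158]
372 235 [ 0.493 -0.229  0.154]
370 236 [ 0.489 -0.223  0.156]
368 237 [ 0.485 -0.216  0.163]
367 238 [ 0.483 -0.213  0.159]
367 239 [ 0.481 -0.214  0.154]
360 241 [ 0.477 -0.195  0.145]
(798, 760, 3)
```

View pics/crop2.png

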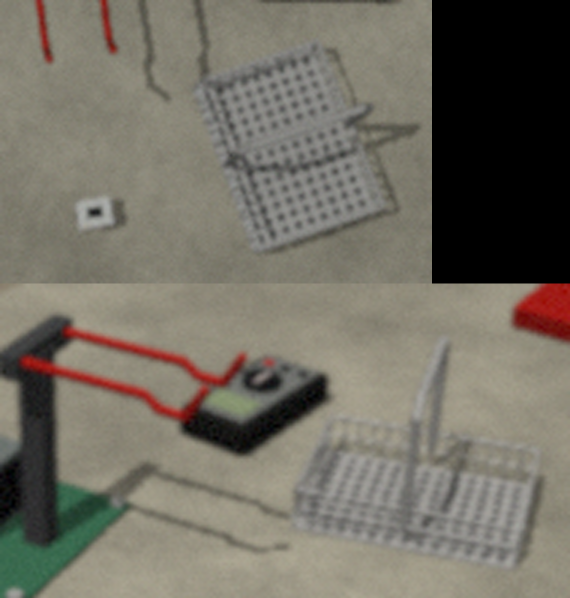

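The crop shows the hoop bar tilted about 20° in yaw, with its centre near (.502,-.263). The hook prongs are yawed about 6.6°, and the dips are near x≈.603. I'll continue to the isolator.

>>> drive_tool --plan '[{"travel": [0,-5,0],"delta_rot": [0,0,0],"fingers": 1},{"travel": [0,-5,0],"delta_rot": [0,0,0],"fingers": 1},{"travel": [0,-5,0],"delta_rot": [0,0,0],"fingers": 1},{"travel": [0,-5,0],"delta_rot": [0,0,0],"fingers": 1},{"travel": [0,-5,0],"delta_rot": [0,0,0],"fingers": 1},{"travel": [0,-5,0],"delta_rot": [0,0,0],"fingers": 1},{"travel": [0,-5,0],"delta_rot": [0,0,0],"fingers": 1},{"travel": [0,-5,0],"delta_rot": [0,0,0],"fingers": 1},{"travel": [0,-5,0],"delta_rot": [0,0,0],"fingers": 1},{"travel": [0,-5,0],"delta_rot": [0,0,0],"fingers": 1}]'

```text
time: 2.15
ee_pos: [0.4816, 0.1384, 0.3064]
ee_rot: [3.141, -0.0, -0.001]
contact_force: [2.0, 0.1, 0.5]
grip_width: 0.0852
```

>>> drive_tool --plan '[{"travel": [1,-4,0],"delta_rot": [0,0,0],"fingers": 1},{"travel": [1,-4,0],"delta_rot": [0,0,0],"fingers": 1},{"travel": [0,-4,2],"delta_rot": [0,0,0],"fingers": 1},{"travel": [0,-4,2],"delta_rot": [0,0,0],"fingers": 1},{"travel": [0,-4,2],"delta_rot": [0,0,0],"fingers": 1},{"travel": [0,0,0],"delta_rot": [0,0,0],"fingers": 1}]'

```text
time: 2.75
ee_pos: [0.4984, 0.342, 0.2429]
ee_rot: [-3.141, 0.006, 0.008]
contact_force: [-0.3, -0.2, 0.4]
grip_width: 0.0857
```

Run:
```python
from h import *
print({k:np.round(v,3) for k,v in arm.get_obs().items() if k in('ee_pos','ee_rot','joint_positions','time')})
im,d,m=snap('wrist','w1'); print(np.round(m['extrinsics'],3).tolist())
```

```text
{'time': np.float64(2.75), 'joint_positions': array([-0.361,  0.39 , -0.445,  1.69 ,  0.179,  1.106, -2.421]), 'ee_pos': array([0.498, 0.342, 0.243]), 'ee_rot': array([-3.141,  0.006,  0.008])}
[[0.008, -0.945, -0.326, 0.581], [-1.0, -0.007, -0.002, 0.343], [-0.0, 0.326, -0.945, 0.384], [0.0, 0.0, 0.0, 1.0]]
```

View pics/w1.png

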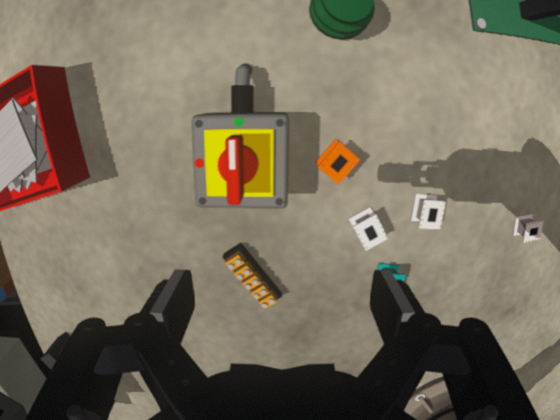

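The wrist view shows the handle bar at (235,140–203), with its white pointer up by the green dot at (239,122).

```bash
cat >> h.py <<'E'
def wcloud(tag):
    im,d,E,k=load(tag); v,u=np.mgrid[:d.shape[0],:d.shape[1]].astype(float)
    x,y=(u-k[2])/k[0],(v-k[3])/k[1]; r=np.hypot(x,y)+1e-9; s=np.tan(np.minimum(r,1.4))/r
    P=np.stack([x*s*d,y*s*d,d],-1); W=P@E[:3,:3].T+E[:3,3]; W[d==0]=np.nan; return im,W
def wplane(tag,u,v,z):
    im,d,E,k=load(tag); x,y=(u-k[2])/k[0],(v-k[3])/k[1]; r=np.hypot(x,y)+1e-9
    q=E[:3,:3]@np.array([np.sin(r)*x/r,np.sin(r)*y/r,np.cos(r)]); o=E[:3,3]; return o+q*(z-o[2])/q[2]
def rect(p): 
    r=cv2.minAreaRect((p[:,:2]*1000).astype('f4')); return np.round(r[0]),np.round(r[1]),round(r[2],1)
E
python3 - <<'E'
from h import *
im,W=wcloud('w1'); H,S,V=cv2.split(cv2.cvtColor(im,cv2.COLOR_RGB2HSV)); z=W[...,2]
roi=np.zeros(z.shape,bool); roi[110:210,190:290]=1
p=W[roi&(z>.098)]; print('bar',len(p),rect(p),np.median(p,0))
p=W[roi&(H>24)&(H<34)&(S>150)&(z<.075)];print('plate',rect(p),np.median(p[:,2]))
p=W[roi&(z>.05)];print('box',rect(p))
for n,a in(('ends',(235,138)),('',(234,203))): print(np.round(wplane('w1',*a,.106),3))
print(plane('top0',166.3,225,.106),plane('top0',167,243.5,.106))
E
```

```text
bar 1004 (array([519., 387.]), array([62., 14.]), 0.2) [0.52036322 0.38600796 0.10510094]
plate (array([519., 386.]), array([70., 71.]), 89.9) 0.06327613702782126
box (array([519., 387.]), array([100., 101.]), 89.6)
[0.55  0.383 0.106]
[0.491 0.386 0.106]
[0.54794058 0.38216113 0.106     ] [0.49124597 0.37877662 0.106     ]
```

>>> drive_tool --plan '[{"travel": [2.1,-4.4,0],"delta_rot": [0,0,0],"fingers": 1},{"travel": [0,0,3],"delta_rot": [0,0,0],"fingers": 0.6},{"travel": [0,0,3],"delta_rot": [0,0,0],"fingers": 0.6},{"travel": [0,0,3],"delta_rot": [0,0,0],"fingers": 0.6},{"travel": [0,0,0],"delta_rot": [0,0,0],"fingers": 0.6},{"travel": [0,0,0],"delta_rot": [0,0,0],"fingers": 0.6}]' --grip_force 40

```text
time: 3.4
ee_pos: [0.5239, 0.3796, 0.157]
ee_rot: [3.141, -0.0, -0.002]
contact_force: [0.2, 0.8, 0.9]
grip_width: 0.0512
```

>>> drive_tool --plan '[{"travel": [-0.5,-0.6,2.5],"delta_rot": [0,0,0],"fingers": 0.6},{"travel": [0,0,2.5],"delta_rot": [0,0,0],"fingers": 0.6},{"travel": [0,0,2.6],"delta_rot": [0,0,0],"fingers": 0.6},{"travel": [0,0,0],"delta_rot": [0,0,0],"fingers": 0.6},{"travel": [0,0,0],"delta_rot": [0,0,0],"fingers": 0},{"travel": [0,0,0],"delta_rot": [0,0,0],"fingers": 0},{"travel": [0,0,0],"delta_rot": [0,0,0],"fingers": 0},{"travel": [0,0,0],"delta_rot": [0,0,0],"fingers": 0}]'

```text
time: 4.2
ee_pos: [0.5195, 0.3868, 0.0829]
ee_rot: [-3.141, -0.003, -0.001]
contact_force: [-0.8, -3.6, 6.9]
grip_width: 0.0124
```

>>> drive_tool --plan '[{"travel": [0,0,0],"delta_rot": [0,0,-8.5],"fingers": 0},{"travel": [0,0,0],"delta_rot": [0,0,-8.5],"fingers": 0},{"travel": [0,0,0],"delta_rot": [0,0,-8.5],"fingers": 0},{"travel": [0,0,0],"delta_rot": [0,0,-8.5],"fingers": 0},{"travel": [0,0,0],"delta_rot": [0,0,-8.5],"fingers": 0},{"travel": [0,0,0],"delta_rot": [0,0,-8.5],"fingers": 0},{"travel": [0,0,0],"delta_rot": [0,0,-8.5],"fingers": 0},{"travel": [0,0,0],"delta_rot": [0,0,-8.5],"fingers": 0},{"travel": [0,0,0],"delta_rot": [0,0,-8.5],"fingers": 0},{"travel": [0,0,0],"delta_rot": [0,0,-8.5],"fingers": 0}]'

```text
time: 5.2
ee_pos: [0.5194, 0.3868, 0.0829]
ee_rot: [3.139, -0.001, 1.489]
contact_force: [-1.1, -2.4, 7.2]
grip_width: 0.0126
```

>>> drive_tool --plan '[{"travel": [0,0,0],"delta_rot": [0,0,-4],"fingers": 0},{"travel": [0,0,0],"delta_rot": [0,0,0],"fingers": 0},{"travel": [0,0,0],"delta_rot": [0,0,0],"fingers": 0.6},{"travel": [0,0,0],"delta_rot": [0,0,0],"fingers": 0.6},{"travel": [0,0,0],"delta_rot": [0,0,0],"fingers": 0.6},{"travel": [0,0,-4],"delta_rot": [0,0,0],"fingers": 0.6},{"travel": [0,0,-4],"delta_rot": [0,0,0],"fingers": 0.8},{"travel": [0,0,-5],"delta_rot": [0,0,0],"fingers": 1},{"travel": [0,0,0],"delta_rot": [0,0,0],"fingers": 1}]'

```text
time: 6.1
ee_pos: [0.5203, 0.3902, 0.2179]
ee_rot: [3.133, -0.008, 1.553]
contact_force: [0.1, 0.9, 0.5]
grip_width: 0.0856
```

```bash
cat > bob.py <<'E'
import sys
from h import *
im,d,m=snap('wrist',sys.argv[1]) 
im,W=wcloud(sys.argv[1]); H,S,V=cv2.split(cv2.cvtColor(im,cv2.COLOR_RGB2HSV)); z=W[...,2]
roi=(W[...,0]>.3)&(W[...,1]<.5)&(W[...,1]>-.5)
nn,l,st,c=cv2.connectedComponentsWithStats((roi&(S<45)&(V>110)&(z>.024)&(z<.045)).astype('u1'))
for i in range(1,nn):
    if st[i,4]>60: p=W[l==i]; print('white',np.round(c[i]),st[i,4],rect(p),np.round(np.median(p[:,2]),3))
o=arm.get_obs(); print(np.round(o['ee_pos'],4),np.round(o['ee_rot'],3),o['grip_width'],o['time'])
p=W[(z>.098)&(z<.12)&(abs(W[...,0]-.52)<.05)&(abs(W[...,1]-.387)<.05)]
if len(p): print('bar',rect(p))
E
python3 bob.py w2
```

```text
white [364. 185.] 89 (array([609., 389.]), array([ 7., 16.]), 88.8) 0.034
white [211. 307.] 517 (array([430., 235.]), array([39., 33.]), 30.5) 0.029
white [236. 353.] 408 (array([453., 155.]), array([32., 39.]), 88.3) 0.029
[0.5195 0.3886 0.2145] [ 3.136 -0.005  1.553] 0.085431329586717 6.15
bar (array([519., 387.]), array([62., 13.]), 89.3)
```

View pics/w2.png

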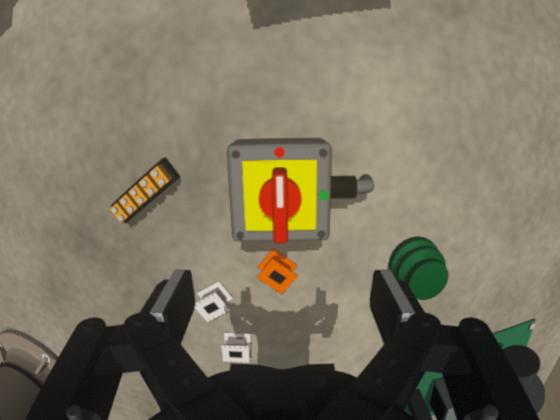

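The handle is at OFF: the bar lies along y and the pointer is at the red dot. I'll pick bobbin A at (.430,.235) with yaw 30.5°, gripping its 32 mm sides.

>>> drive_tool --plan '[{"travel": [0,0,0],"delta_rot": [0,0,8.4],"fingers": 1},{"travel": [0,0,0],"delta_rot": [0,0,8.4],"fingers": 1},{"travel": [0,0,0],"delta_rot": [0,0,8.4],"fingers": 1},{"travel": [0,0,0],"delta_rot": [0,0,8.4],"fingers": 1},{"travel": [0,0,0],"delta_rot": [0,0,8.4],"fingers": 1},{"travel": [0,0,0],"delta_rot": [0,0,8.4],"fingers": 1},{"travel": [0,0,0],"delta_rot": [0,0,8.1],"fingers": 1},{"travel": [-5,2.9,0],"delta_rot": [0,0,0],"fingers": 1},{"travel": [-5,2.9,0],"delta_rot": [0,0,0],"fingers": 1},{"travel": [-5,2.9,0],"delta_rot": [0,0,0],"fingers": 1}]'

```text
time: 7.15
ee_pos: [0.443, 0.2541, 0.2088]
ee_rot: [3.142, 0.002, 0.532]
contact_force: [-0.1, -0.3, 0.7]
grip_width: 0.0853
```

>>> drive_tool --plan '[{"travel": [0,0,2.5],"delta_rot": [0,0,0],"fingers": 0.65},{"travel": [0,0,2.5],"delta_rot": [0,0,0],"fingers": 0.65},{"travel": [0,0,2.5],"delta_rot": [0,0,0],"fingers": 0.65},{"travel": [0,0,2.5],"delta_rot": [0,0,0],"fingers": 0.65},{"travel": [0,0,0],"delta_rot": [0,0,0],"fingers": 0.65},{"travel": [0,0,0],"delta_rot": [0,0,0],"fingers": 0.65}]'

```text
time: 7.75
ee_pos: [0.444, 0.2558, 0.11]
ee_rot: [-3.141, 0.002, 0.532]
contact_force: [-0.8, 1.7, 1.5]
grip_width: 0.0551
```

```bash
python3 bob.py w3
```

```text
white [296. 245.] 1586 (array([429., 235.]), array([38., 32.]), 31.3) 0.029
white [395. 266.] 1118 (array([453., 155.]), array([33., 38.]), 87.2) 0.029
white [496. 349.] 324 (array([428., -35.]), array([32., 40.]), 6.4) 0.029
[0.4447 0.2562 0.1108] [-3.141 -0.     0.532] 0.05536931770856123 7.8
bar (array([519., 386.]), array([62., 13.]), 89.7)
```

>>> drive_tool --plan '[{"travel": [-2.4,1.0,1.5],"delta_rot": [0,0,0],"fingers": 0.65},{"travel": [0,0,3],"delta_rot": [0,0,0],"fingers": 0.65},{"travel": [0,0,3],"delta_rot": [0,0,0],"fingers": 0.65},{"travel": [0,0,2.9],"delta_rot": [0,0,0],"fingers": 0.65},{"travel": [0,0,0],"delta_rot": [0,0,0],"fingers": 0.65},{"travel": [0,0,0],"delta_rot": [0,0,0],"fingers": 0},{"travel": [0,0,0],"delta_rot": [0,0,0],"fingers": 0},{"travel": [0,0,0],"delta_rot": [0,0,0],"fingers": 0},{"travel": [0,0,0],"delta_rot": [0,0,0],"fingers": 0}]' --grip_force 30

```text
time: 8.7
ee_pos: [0.4302, 0.2361, 0.0081]
ee_rot: [3.142, -0.003, 0.532]
contact_force: [-1.2, -0.1, 8.2]
grip_width: 0.0312
```

>>> drive_tool --plan '[{"travel": [0,0,-3],"delta_rot": [0,0,0],"fingers": 0},{"travel": [0,0,-5],"delta_rot": [0,0,0],"fingers": 0},{"travel": [0,0,-5],"delta_rot": [0,0,0],"fingers": 0},{"travel": [0,0,-5],"delta_rot": [0,0,5.2],"fingers": 0},{"travel": [0,0,-5],"delta_rot": [0,0,5.2],"fingers": 0},{"travel": [-0.8,4.9,0],"delta_rot": [0,0,0],"fingers": 0},{"travel": [-0.8,4.9,0],"delta_rot": [0,0,0],"fingers": 0},{"travel": [-0.8,4.9,0],"delta_rot": [0,0,0],"fingers": 0},{"travel": [-0.8,4.9,0],"delta_rot": [0,0,0],"fingers": 0},{"travel": [-0.8,4.9,0],"delta_rot": [0,0,0],"fingers": 0}]'

```text
time: 9.7
ee_pos: [0.4755, -0.0107, 0.2376]
ee_rot: [3.14, -0.002, 0.351]
contact_force: [1.1, 0.6, -0.8]
grip_width: 0.0309
```

>>> drive_tool --plan '[{"travel": [-0.8,4.9,0],"delta_rot": [0,0,0],"fingers": 0},{"travel": [-0.8,4.9,0],"delta_rot": [0,0,0],"fingers": 0},{"travel": [-0.8,4.9,0],"delta_rot": [0,0,0],"fingers": 0},{"travel": [0,0,0],"delta_rot": [0,0,0],"fingers": 0},{"travel": [0,0,0],"delta_rot": [0,0,0],"fingers": 0},{"travel": [0,0,0],"delta_rot": [0,0,0],"fingers": 0}]'

```text
time: 10.3
ee_pos: [0.5034, -0.1535, 0.2368]
ee_rot: [-3.141, -0.001, 0.352]
contact_force: [-0.3, 0.2, -0.4]
grip_width: 0.0311
```

```bash
python3 bob.py w4
cat > bask.py <<'E'
import sys
from h import *
im,W=wcloud(sys.argv[1]); z=W[...,2]; roi=(W[...,0]>.35)&(W[...,0]<.7)&(W[...,1]<-.1)&(W[...,1]>-.42)
p=W[roi&(z>.142)&(z<.165)]; print('bar',len(p),rect(p),np.round(np.percentile(p[:,2],[50,95]),4))
p=W[roi&(z>.038)&(z<.052)]; print('rim',len(p),rect(p),np.round(np.percentile(p[:,2],[50,95]),4))
E
python3 bask.py w4
```

```text
white [479.  64.] 2573 (array([ 721., -322.]), array([144.,  65.]), 87.9) 0.037
white [320. 151.] 442 (array([ 539., -179.]), array([ 51., 123.]), 79.2) 0.044
white [ 47. 139.] 435 (array([454., 154.]), array([33., 38.]), 87.4) 0.029
white [385. 126.] 89 (array([ 599., -235.]), array([ 5., 39.]), 17.4) 0.044
white [418. 130.] 81 (array([ 610., -271.]), array([ 5., 33.]), 17.3) 0.044
white [439. 166.] 236 (array([ 580., -317.]), array([91., 18.]), 26.2) 0.044
white [167. 204.] 652 (array([428., -35.]), array([32., 39.]), 6.4) 0.029
white [383. 294.] 137 (array([ 413., -326.]), array([12., 84.]), 23.7) 0.044
[ 0.5034 -0.1532  0.2367] [-3.141e+00 -1.000e-03  3.530e-01] 0.030891920648373192 10.35
bar 1819 (array([ 501., -263.]), array([ 11., 153.]), 17.4) [0.1532 0.1549]
rim 1864 (array([ 556., -268.]), array([221., 308.]), 84.8) [0.0445 0.0462]
```

View pics/w4.png

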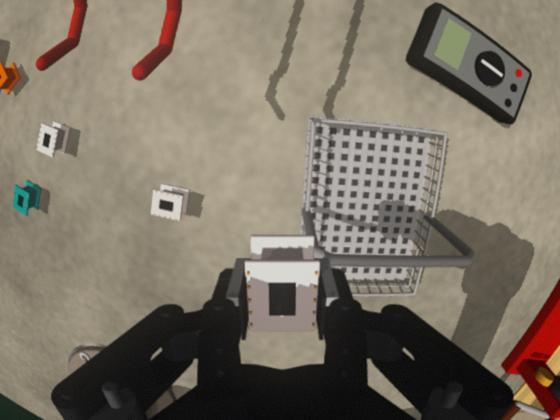

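The wrist view shows bobbin A in the jaws. The basket crossbar centre measures (.501,-.263), z .154, with the basket yawed 17.4°. I'll place A in the far half.

>>> drive_tool --plan '[{"travel": [0.6,4.4,0],"delta_rot": [0,0,2.8],"fingers": 0},{"travel": [1,4.4,0],"delta_rot": [0,0,0],"fingers": 0},{"travel": [1,4.4,0],"delta_rot": [0,0,0],"fingers": 0},{"travel": [0,0,3],"delta_rot": [0,0,0],"fingers": 0},{"travel": [0,0,4],"delta_rot": [0,0,0],"fingers": 0},{"travel": [0,0,2],"delta_rot": [0,0,0],"fingers": 0},{"travel": [0,0,0],"delta_rot": [0,0,0],"fingers": 0},{"travel": [0,0,0],"delta_rot": [0,0,0],"fingers": 0}]'

```text
time: 11.15
ee_pos: [0.5701, -0.2711, 0.1471]
ee_rot: [-3.141, -0.001, 0.304]
contact_force: [-0.1, -0.7, 0.5]
grip_width: 0.0309
```

>>> drive_tool --plan '[{"travel": [-0.3,0,3.5],"delta_rot": [0,0,0],"fingers": 0},{"travel": [0,0,3.5],"delta_rot": [0,0,0],"fingers": 0},{"travel": [0,0,3.9],"delta_rot": [0,0,0],"fingers": 0},{"travel": [0,0,0],"delta_rot": [0,0,0],"fingers": 0},{"travel": [0,0,0],"delta_rot": [0,0,0],"fingers": 0.52},{"travel": [0,0,0],"delta_rot": [0,0,0],"fingers": 0.52},{"travel": [0,0,-4],"delta_rot": [0,0,0],"fingers": 0.52},{"travel": [0,0,-5],"delta_rot": [0,0,0],"fingers": 0.6},{"travel": [0,0,-5],"delta_rot": [0,0,0],"fingers": 0.8},{"travel": [0,0,-5],"delta_rot": [0,0,0],"fingers": 0.8}]'

```text
time: 12.15
ee_pos: [0.5672, -0.2733, 0.2326]
ee_rot: [3.139, -0.003, 0.302]
contact_force: [0.1, -0.6, -0.4]
grip_width: 0.0682
```

>>> drive_tool --plan '[{"travel": [0,0,0],"delta_rot": [0,0,5.2],"fingers": 0.8},{"travel": [0,0,0],"delta_rot": [0,0,5.1],"fingers": 0.8},{"travel": [-2.2,-5,0],"delta_rot": [0,0,0],"fingers": 0.8},{"travel": [-2.2,-5,0],"delta_rot": [0,0,0],"fingers": 0.8},{"travel": [-2.2,-5,0],"delta_rot": [0,0,0],"fingers": 0.8},{"travel": [-2.1,-5,0],"delta_rot": [0,0,0],"fingers": 0.8},{"travel": [-2.1,-5,3],"delta_rot": [0,0,0],"fingers": 0.75},{"travel": [0,0,4],"delta_rot": [0,0,0],"fingers": 0.75},{"travel": [0,0,4],"delta_rot": [0,0,0],"fingers": 0.75},{"travel": [0,0,0],"delta_rot": [0,0,0],"fingers": 0.75}]'

```text
time: 13.15
ee_pos: [0.4412, -0.0625, 0.1217]
ee_rot: [-3.141, 0.004, 0.123]
contact_force: [-0.1, -0.0, -0.2]
grip_width: 0.0641
```

```bash
python3 bob.py w5
```

```text
white [470.  56.] 108 (array([ 584., -186.]), array([ 5., 38.]), 17.0) 0.044
white [530.  58.] 131 (array([ 603., -247.]), array([ 4., 57.]), 18.7) 0.044
white [448. 123.] 476 (array([ 528., -175.]), array([96.,  6.]), 17.6) 0.044
white [537. 108.] 855 (array([ 565., -274.]), array([38., 34.]), 17.0) 0.032
white [ 45. 170.] 842 (array([453., 154.]), array([33., 38.]), 86.5) 0.029
white [245. 223.] 1505 (array([428., -35.]), array([32., 38.]), 6.5) 0.029
white [449. 293.] 69 (array([ 390., -218.]), array([28.,  8.]), 31.2) 0.044
[ 0.4429 -0.0627  0.1237] [-3.141e+00  1.000e-03  1.230e-01] 0.06399938930656393 13.2
```

>>> drive_tool --plan '[{"travel": [-1.1,-2.9,0],"delta_rot": [0,0,0],"fingers": 0.72},{"travel": [0,0,4],"delta_rot": [0,0,0],"fingers": 0.72},{"travel": [0,0,4],"delta_rot": [0,0,0],"fingers": 0.72},{"travel": [0,0,3.6],"delta_rot": [0,0,0],"fingers": 0.72},{"travel": [0,0,0],"delta_rot": [0,0,0],"fingers": 0.72},{"travel": [0,0,0],"delta_rot": [0,0,0],"fingers": 0},{"travel": [0,0,0],"delta_rot": [0,0,0],"fingers": 0},{"travel": [0,0,0],"delta_rot": [0,0,0],"fingers": 0},{"travel": [0,0,0],"delta_rot": [0,0,0],"fingers": 0},{"travel": [0,0,-2],"delta_rot": [0,0,0],"fingers": 0}]'

```text
time: 14.2
ee_pos: [0.4293, -0.0357, 0.0283]
ee_rot: [3.141, -0.001, 0.122]
contact_force: [-0.5, -0.1, 0.5]
grip_width: 0.0371
```

>>> drive_tool --plan '[{"travel": [0,0,-5],"delta_rot": [0,0,0],"fingers": 0},{"travel": [0,0,-5],"delta_rot": [0,0,0],"fingers": 0},{"travel": [0,0,-5],"delta_rot": [0,0,-5.2],"fingers": 0},{"travel": [0,0,-5],"delta_rot": [0,0,-5.2],"fingers": 0},{"travel": [-1.2,4.8,0],"delta_rot": [0,0,0],"fingers": 0},{"travel": [-1.2,4.8,0],"delta_rot": [0,0,0],"fingers": 0},{"travel": [-1.2,4.8,0],"delta_rot": [0,0,0],"fingers": 0},{"travel": [-1.2,4.8,0],"delta_rot": [0,0,0],"fingers": 0},{"travel": [-1.2,4.7,0],"delta_rot": [0,0,0],"fingers": 0},{"travel": [0,0,4],"delta_rot": [0,0,0],"fingers": 0}]'

```text
time: 15.2
ee_pos: [0.4457, -0.2913, 0.1936]
ee_rot: [3.129, -0.009, 0.293]
contact_force: [1.0, -0.5, -0.3]
grip_width: 0.0369
```

>>> drive_tool --plan '[{"travel": [0,0,2],"delta_rot": [0,0,0],"fingers": 0},{"travel": [0,0,2],"delta_rot": [0,0,0],"fingers": 0},{"travel": [0,0,0],"delta_rot": [0,0,0],"fingers": 0}]'

```text
time: 15.5
ee_pos: [0.4417, -0.281, 0.1469]
ee_rot: [-3.14, 0.001, 0.303]
contact_force: [-0.1, -1.2, -0.5]
grip_width: 0.0366
```

>>> drive_tool --plan '[{"travel": [0,0,4],"delta_rot": [0,0,0],"fingers": 0},{"travel": [0,0,4],"delta_rot": [0,0,0],"fingers": 0},{"travel": [0,0,2.9],"delta_rot": [0,0,0],"fingers": 0},{"travel": [0,0,0],"delta_rot": [0,0,0],"fingers": 0},{"travel": [0,0,0],"delta_rot": [0,0,0],"fingers": 0.6},{"travel": [0,0,0],"delta_rot": [0,0,0],"fingers": 0.6},{"travel": [0,0,-4],"delta_rot": [0,0,0],"fingers": 0.6},{"travel": [0,0,-5],"delta_rot": [0,0,0],"fingers": 0.6},{"travel": [0,0,-5],"delta_rot": [0,0,0],"fingers": 0.8},{"travel": [0,0,-5],"delta_rot": [0,0,0],"fingers": 0.8}]'

```text
time: 16.5
ee_pos: [0.4433, -0.2815, 0.2327]
ee_rot: [3.139, -0.003, 0.304]
contact_force: [0.3, -0.9, -0.7]
grip_width: 0.0682
```

>>> drive_tool --plan '[{"travel": [0,0,0],"delta_rot": [0,0,6.8],"fingers": 0.8},{"travel": [0,0,0],"delta_rot": [0,0,6.8],"fingers": 0.8},{"travel": [0,0,0],"delta_rot": [0,0,6.8],"fingers": 0.8},{"travel": [0,-4.9,0],"delta_rot": [0,0,0],"fingers": 0.8},{"travel": [0,-4.9,0],"delta_rot": [0,0,0],"fingers": 0.8},{"travel": [0,-4.9,0],"delta_rot": [0,0,0],"fingers": 0.8},{"travel": [0,-4.9,0],"delta_rot": [0,0,0],"fingers": 0.8},{"travel": [0,-4.9,0],"delta_rot": [0,0,0],"fingers": 0.8},{"travel": [0,-4.9,0],"delta_rot": [0,0,0],"fingers": 0.8},{"travel": [0,-4.9,0],"delta_rot": [0,0,0],"fingers": 0.8}]'

```text
time: 17.5
ee_pos: [0.4615, 0.0631, 0.2307]
ee_rot: [3.141, -0.004, -0.053]
contact_force: [1.1, 1.0, 0.0]
grip_width: 0.0683
```

>>> drive_tool --plan '[{"travel": [-0.6,-4.6,0],"delta_rot": [0,0,0],"fingers": 0.75},{"travel": [-0.7,-4.6,0],"delta_rot": [0,0,0],"fingers": 0.75},{"travel": [0,0,4],"delta_rot": [0,0,0],"fingers": 0.7},{"travel": [0,0,4],"delta_rot": [0,0,0],"fingers": 0.7},{"travel": [0,0,3],"delta_rot": [0,0,0],"fingers": 0.7},{"travel": [0,0,0],"delta_rot": [0,0,0],"fingers": 0.7},{"travel": [0,0,0],"delta_rot": [0,0,0],"fingers": 0.7}]'

```text
time: 18.2
ee_pos: [0.4538, 0.1539, 0.1199]
ee_rot: [-3.141, -0.002, -0.053]
contact_force: [0.1, 0.6, 0.3]
grip_width: 0.0599
```

```bash
python3 bob.py w6
```

```text
white [281. 213.] 1645 (array([453., 155.]), array([32., 38.]), 87.1) 0.029
[0.4544 0.1541 0.1205] [-3.141e+00 -3.000e-03 -5.300e-02] 0.05981959176997832 18.25
```

>>> drive_tool --plan '[{"travel": [0,0,4],"delta_rot": [0,0,0],"fingers": 0.66},{"travel": [0,0,4],"delta_rot": [0,0,0],"fingers": 0.66},{"travel": [0,0,3.3],"delta_rot": [0,0,0],"fingers": 0.66},{"travel": [0,0,0],"delta_rot": [0,0,0],"fingers": 0.66},{"travel": [0,0,0],"delta_rot": [0,0,0],"fingers": 0},{"travel": [0,0,0],"delta_rot": [0,0,0],"fingers": 0},{"travel": [0,0,0],"delta_rot": [0,0,0],"fingers": 0},{"travel": [0,0,0],"delta_rot": [0,0,0],"fingers": 0},{"travel": [0,0,-3],"delta_rot": [0,0,0],"fingers": 0},{"travel": [0,0,-5],"delta_rot": [0,0,0],"fingers": 0}]'

```text
time: 19.25
ee_pos: [0.4517, 0.1529, 0.0855]
ee_rot: [3.14, 0.003, -0.052]
contact_force: [1.9, 0.4, -0.1]
grip_width: 0.0307
```

>>> drive_tool --plan '[{"travel": [0,0,-5],"delta_rot": [0,0,-6.8],"fingers": 0},{"travel": [0,0,-5],"delta_rot": [0,0,-6.8],"fingers": 0},{"travel": [0,0,-4.5],"delta_rot": [0,0,-6.8],"fingers": 0},{"travel": [-1.5,4.7,0],"delta_rot": [0,0,0],"fingers": 0},{"travel": [-1.5,4.7,0],"delta_rot": [0,0,0],"fingers": 0},{"travel": [-1.5,4.7,0],"delta_rot": [0,0,0],"fingers": 0},{"travel": [-1.5,4.7,0],"delta_rot": [0,0,0],"fingers": 0},{"travel": [-1.5,4.7,0],"delta_rot": [0,0,0],"fingers": 0},{"travel": [-1.5,4.7,0],"delta_rot": [0,0,0],"fingers": 0},{"travel": [-1.5,4.7,0],"delta_rot": [0,0,0],"fingers": 0}]'

```text
time: 20.25
ee_pos: [0.4509, -0.1938, 0.2321]
ee_rot: [3.139, -0.002, 0.304]
contact_force: [0.4, 1.1, 0.2]
grip_width: 0.0313
```

>>> drive_tool --plan '[{"travel": [4.5,2.0,0],"delta_rot": [0,0,0],"fingers": 0},{"travel": [4.5,2.0,0],"delta_rot": [0,0,0],"fingers": 0},{"travel": [0,0,4],"delta_rot": [0,0,0],"fingers": 0},{"travel": [0,0,3],"delta_rot": [0,0,0],"fingers": 0},{"travel": [0,0,0],"delta_rot": [0,0,0],"fingers": 0},{"travel": [0,0,0],"delta_rot": [0,0,0],"fingers": 0}]'

```text
time: 20.85
ee_pos: [0.549, -0.2031, 0.1617]
ee_rot: [3.141, -0.001, 0.303]
contact_force: [0.3, -1.1, -0.4]
grip_width: 0.0308
```

>>> drive_tool --plan '[{"travel": [-0.4,1.0,0],"delta_rot": [0,0,0],"fingers": 0},{"travel": [0,0,4],"delta_rot": [0,0,0],"fingers": 0},{"travel": [0,0,4],"delta_rot": [0,0,0],"fingers": 0},{"travel": [0,0,4.4],"delta_rot": [0,0,0],"fingers": 0},{"travel": [0,0,0],"delta_rot": [0,0,0],"fingers": 0},{"travel": [0,0,0],"delta_rot": [0,0,0],"fingers": 0.5},{"travel": [0,0,0],"delta_rot": [0,0,0],"fingers": 0.5},{"travel": [0,0,-4],"delta_rot": [0,0,0],"fingers": 0.5},{"travel": [0,0,-5],"delta_rot": [0,0,0],"fingers": 0.5},{"travel": [0,0,-5],"delta_rot": [0,0,0],"fingers": 0.6}]'

```text
time: 21.85
ee_pos: [0.5488, -0.2139, 0.1807]
ee_rot: [3.139, -0.003, 0.304]
contact_force: [1.8, 0.1, 0.1]
grip_width: 0.0507
```

>>> drive_tool --plan '[{"travel": [0,0,-5],"delta_rot": [0,0,0],"fingers": 0.8},{"travel": [0,0,-4.5],"delta_rot": [0,0,0],"fingers": 1},{"travel": [-2.5,-5,0],"delta_rot": [0,0,0],"fingers": 1},{"travel": [-2.5,-5,0],"delta_rot": [0,0,0],"fingers": 1},{"travel": [0,0,0],"delta_rot": [0,0,0],"fingers": 1},{"travel": [0,0,0],"delta_rot": [0,0,0],"fingers": 1}]'

```text
time: 22.45
ee_pos: [0.4789, -0.1413, 0.274]
ee_rot: [3.138, -0.003, 0.305]
contact_force: [1.0, -0.4, 0.9]
grip_width: 0.0851
```

```bash
python3 bob.py w7; python3 bask.py w7
cat > hook.py <<'E'
import sys
from h import *
im,W=wcloud(sys.argv[1]) if sys.argv[1][0]=='w' else cloud(sys.argv[1]); H,S,V=cv2.split(cv2.cvtColor(im,cv2.COLOR_RGB2HSV)); z=W[...,2]
m=((H<8)|(H>172))&(S>120)&(V>50)&(z>.18)&(z<.25)&(W[...,0]>.5)&(W[...,0]<.78)&(abs(W[...,1])<.12)
p=W[m]; print(len(p))
c,s=np.cos(.116),np.sin(.116); a=p[:,0]*c+p[:,1]*s; b=-p[:,0]*s+p[:,1]*c
for lo,hi in((-.13,-.088),(-.088,-.04)):
    k=(b>lo)&(b<hi)
    for x in np.arange(.54,.74,.01):
        q=k&(abs(a-x)<.005)
        if q.sum()>3: print(round(x,3),np.round([np.median(b[q]),np.median(p[q,2]),p[q,2].max()],4),q.sum())
    print(a[k].min())
E
python3 hook.py w7
```

```text
white [357. 102.] 84 (array([ 587., -199.]), array([ 5., 34.]), 20.3) 0.044
white [322. 142.] 235 (array([ 528., -176.]), array([95.,  5.]), 17.1) 0.044
white [386. 104.] 62 (array([ 598., -233.]), array([ 4., 34.]), 17.6) 0.044
white [356. 139.] 676 (array([ 546., -215.]), array([39., 33.]), 16.6) 0.032
white [404. 140.] 605 (array([ 565., -273.]), array([39., 33.]), 15.8) 0.032
white [437. 171.] 63 (array([ 546., -327.]), array([35.,  5.]), 15.8) 0.044
white [350. 251.] 419 (array([ 407., -275.]), array([174.,  77.]), 79.7) 0.044
white [374. 234.] 449 (array([ 438., -283.]), array([29., 37.]), 17.1) 0.032
[ 0.4796 -0.1422  0.2736] [ 3.138e+00 -3.000e-03  3.040e-01] 0.08536777106963912 22.5
bar 1475 (array([ 501., -262.]), array([ 10., 153.]), 17.6) [0.1533 0.155 ]
rim 1994 (array([ 542., -267.]), array([220., 336.]), 84.5) [0.0446 0.0462]
1356
0.56 [-0.1183  0.2247  0.2271] 85
0.57 [-0.1196  0.2188  0.2265] 178
0.58 [-0.1192  0.2016  0.2122] 143
0.59 [-0.1185  0.1981  0.2002] 166
0.6 [-0.1185  0.198   0.2007] 146
0.5605696932864089
0.56 [-0.0516  0.2243  0.2268] 76
0.57 [-0.0526  0.2167  0.2258] 190
0.58 [-0.0524  0.2002  0.2112] 143
0.59 [-0.051   0.1979  0.2001] 135
0.6 [-0.0512  0.1979  0.2005] 94
0.5605196040439163
```

View pics/w7.png

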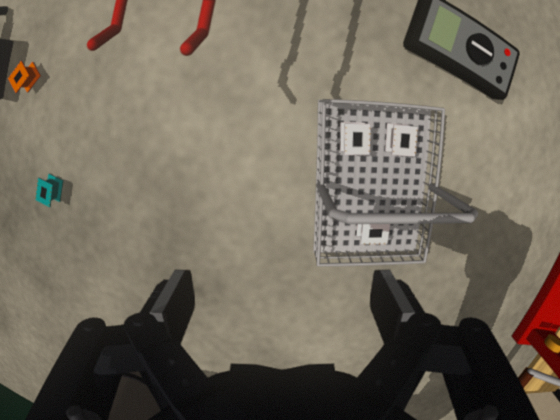

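All three bobbins stand in the basket and the table has no other white ones. The hook seat works out near (.601,-.016), z ≈ .204, yaw 6.6°. The prong tops in the dip measure .199–.200 and the tips .227. Next I'll turn to grasp the crossbar at yaw 107.5°.

>>> drive_tool --plan '[{"travel": [0,0,0],"delta_rot": [0,0,-8.5],"fingers": 1},{"travel": [0,0,0],"delta_rot": [0,0,-8.5],"fingers": 1},{"travel": [0,0,0],"delta_rot": [0,0,-8.5],"fingers": 1},{"travel": [0,0,0],"delta_rot": [0,0,-8.5],"fingers": 1},{"travel": [0,0,0],"delta_rot": [0,0,-8.5],"fingers": 1},{"travel": [0,0,0],"delta_rot": [0,0,-8.5],"fingers": 1},{"travel": [0,0,0],"delta_rot": [0,0,-8.5],"fingers": 1},{"travel": [0,0,0],"delta_rot": [0,0,-8.5],"fingers": 1},{"travel": [0,0,0],"delta_rot": [0,0,-8.5],"fingers": 1},{"travel": [0,0,0],"delta_rot": [0,0,-8.5],"fingers": 1}]'

```text
time: 23.5
ee_pos: [0.48, -0.1431, 0.2721]
ee_rot: [3.14, 0.001, 1.791]
contact_force: [0.3, 0.2, -0.0]
grip_width: 0.0853
```

>>> drive_tool --plan '[{"travel": [0,0,0],"delta_rot": [0,0,-5],"fingers": 0.8},{"travel": [-4,-0.5,0],"delta_rot": [0,0,0],"fingers": 0.7},{"travel": [-4,-0.5,0],"delta_rot": [0,0,0],"fingers": 0.7},{"travel": [-4.1,-0.5,0],"delta_rot": [0,0,0],"fingers": 0.7},{"travel": [0,0,0],"delta_rot": [0,0,0],"fingers": 0.7},{"travel": [0,0,0],"delta_rot": [0,0,0],"fingers": 0.7}]'

```text
time: 24.1
ee_pos: [0.5011, -0.2639, 0.2713]
ee_rot: [3.14, -0.0, 1.87]
contact_force: [0.1, 0.0, 0.2]
grip_width: 0.0598
```

```bash
python3 bob.py w8|tail -2; python3 bask.py w8; python3 hook.py w8
```

```text
white [351. 232.] 85 (array([ 603., -309.]), array([42., 13.]), 32.5) 0.044
[ 0.5011 -0.2622  0.2714] [ 3.141 -0.     1.873] 0.05999556927589254 24.15
bar 1843 (array([ 499., -263.]), array([ 10., 153.]), 17.1) [0.1534 0.1551]
rim 2114 (array([ 540., -266.]), array([216., 329.]), 87.0) [0.0445 0.0459]
706
0.58 [-0.1209  0.197   0.1982] 13
0.59 [-0.1201  0.1974  0.1998] 71
0.6 [-0.1181  0.198   0.202 ] 102
0.61 [-0.1182  0.2028  0.2085] 140
0.62 [-0.1185  0.2076  0.21  ] 98
0.63 [-0.1187  0.2078  0.2104] 88
0.64 [-0.1186  0.2079  0.2101] 76
0.65 [-0.1186  0.2079  0.2102] 77
0.66 [-0.1192  0.2071  0.2095] 41
0.5794534348547039Traceback (most recent call last):
  File "hook.py", line 12, in <module>
    print(a[k].min())
          ~~~~~~~~^^
    return umr_minimum(a, axis, None, out, keepdims, initial, where)
ValueError: zero-size array to reduction operation minimum which has no identity
```

>>> drive_tool --plan '[{"travel": [0,0,4],"delta_rot": [0,0,0],"fingers": 0.7},{"travel": [0,0,4],"delta_rot": [0,0,0],"fingers": 0.7},{"travel": [0,0,3],"delta_rot": [0,0,0],"fingers": 0.7},{"travel": [0,0,3],"delta_rot": [0,0,0],"fingers": 0.7},{"travel": [0,0,0],"delta_rot": [0,0,0],"fingers": 0.7},{"travel": [0,0,0],"delta_rot": [0,0,0],"fingers": 0},{"travel": [0,0,0],"delta_rot": [0,0,0],"fingers": 0},{"travel": [0,0,0],"delta_rot": [0,0,0],"fingers": 0},{"travel": [0,0,0],"delta_rot": [0,0,0],"fingers": 0},{"travel": [0,0,0],"delta_rot": [0,0,0],"fingers": 0}]' --grip_force 80

```text
time: 25.15
ee_pos: [0.5003, -0.2625, 0.1324]
ee_rot: [-3.141, 0.001, 1.874]
contact_force: [-3.9, -0.3, 7.5]
grip_width: 0.0067
```

>>> drive_tool --plan '[{"travel": [0,0,-0.5],"delta_rot": [0,0,0],"fingers": 0},{"travel": [0,0,-1],"delta_rot": [0,0,0],"fingers": 0},{"travel": [0,0,-1.5],"delta_rot": [0,0,0],"fingers": 0},{"travel": [0,0,-1.5],"delta_rot": [0,0,0],"fingers": 0},{"travel": [0,0,-1.5],"delta_rot": [0,0,0],"fingers": 0},{"travel": [0,0,-1.5],"delta_rot": [0,0,0],"fingers": 0},{"travel": [0,0,-1.5],"delta_rot": [0,0,0],"fingers": 0},{"travel": [0,0,-1.5],"delta_rot": [0,0,0],"fingers": 0},{"travel": [0,0,-0.5],"delta_rot": [0,0,0],"fingers": 0},{"travel": [0,0,0],"delta_rot": [0,0,0],"fingers": 0}]'

```text
time: 26.15
ee_pos: [0.501, -0.2619, 0.2421]
ee_rot: [3.14, 0.001, 1.874]
contact_force: [-0.6, -0.4, -4.9]
grip_width: 0.0071
```

Run:
```python
from h import *
snap('side','side1'); snap('wrist','w9')
cv2.imwrite('pics/c9.png',np.hstack([cv2.resize(cv2.imread('pics/side1.png')[60:280,200:460],(390,330)),cv2.resize(cv2.imread('pics/w9.png'),(400,300))[:,:].copy() if 0 else cv2.resize(cv2.imread('pics/w9.png'),(400,330))]))
```

```text
(no output)
```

View pics/c9.png

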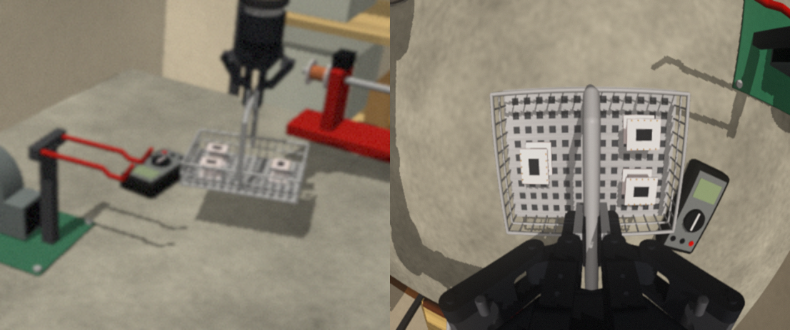

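The basket hangs level from the hand with the three bobbins inside. I'll carry it to a position in front of the prong tips.

>>> drive_tool --plan '[{"travel": [0,0.5,0],"delta_rot": [0,0,5.4],"fingers": 0},{"travel": [1,1,0],"delta_rot": [0,0,5.4],"fingers": 0},{"travel": [2,1,0],"delta_rot": [0,0,0],"fingers": 0},{"travel": [3,0.5,0],"delta_rot": [0,0,0],"fingers": 0},{"travel": [3,0,0],"delta_rot": [0,0,0],"fingers": 0},{"travel": [3,0,0],"delta_rot": [0,0,0],"fingers": 0},{"travel": [3,0,0],"delta_rot": [0,0,0],"fingers": 0},{"travel": [3,0,0],"delta_rot": [0,0,0],"fingers": 0},{"travel": [2.5,0,0],"delta_rot": [0,0,0],"fingers": 0},{"travel": [1.5,0,0],"delta_rot": [0,0,0],"fingers": 0}]'

```text
time: 27.25
ee_pos: [0.503, -0.0356, 0.2405]
ee_rot: [-3.14, -0.001, 1.688]
contact_force: [0.1, 0.6, -5.1]
grip_width: 0.0072
```

>>> drive_tool --plan '[{"travel": [0.8,0,0],"delta_rot": [0,0,0],"fingers": 0},{"travel": [0,0,0],"delta_rot": [0,0,0],"fingers": 0},{"travel": [0,0,0],"delta_rot": [0,0,0],"fingers": 0},{"travel": [0,0,0],"delta_rot": [0,0,0],"fingers": 0},{"travel": [0,0,0],"delta_rot": [0,0,0],"fingers": 0}]'

```text
time: 27.75
ee_pos: [0.503, -0.0312, 0.241]
ee_rot: [-3.141, 0.0, 1.684]
contact_force: [0.2, 0.2, -5.1]
grip_width: 0.0073
```

```bash
cat > hang.py <<'E'
import sys
from h import *
t=sys.argv[1]; o=arm.get_obs(); p=o['ee_pos']; snap('side','side'+t); snap('top','top'+t); snap('wrist','w'+t)
print(np.round(p,4),np.round(o['ee_rot'],3),'a,b',p[0]*.9933+p[1]*.1157,-p[0]*.1157+p[1]*.9933,o['grip_width'])
s=cv2.imread(f'pics/side{t}.png')[90:270,160:400]; w=cv2.imread(f'pics/w{t}.png')
cv2.imwrite(f'pics/h{t}.png',np.hstack([cv2.resize(s,(440,330)),cv2.resize(w,(350,330))]))
for n in('top'+t,'w'+t):
    im,W=(wcloud if n[0]=='w' else cloud)(n); X=W[...,0]*.9933+W[...,1]*.1157-.595; Y=-W[...,0]*.1157+W[...,1]*.9933+.0852; z=W[...,2]
    H,S,V=cv2.split(cv2.cvtColor(im,cv2.COLOR_RGB2HSV)); g=(S<70)&(V>60)
    for lo,hi in((-.062,-.042),(.044,.062),(-.03,.03)):
        q=g&(abs(X)<.12)&(Y>lo)&(Y<hi)&(z>.185)&(z<.285)
        if q.sum()>5: print(n,(lo,hi),q.sum(),'barX',round(float(np.median(X[q])),4),'ztop',round(float(np.percentile(z[q],90)),4))
E
python3 hang.py 2
```

```text
[ 0.503  -0.0312  0.241 ] [-3.141  0.     1.684] a,b 0.4960215607625394 -0.08922696127290869 0.0073383845800629455
top2 (0.044, 0.062) 25 barX -0.0982 ztop 0.2666
top2 (-0.03, 0.03) 14 barX -0.099 ztop 0.2645
w2 (-0.062, -0.042) 181 barX -0.0994 ztop 0.2628
w2 (0.044, 0.062) 1196 barX -0.0992 ztop 0.2633
w2 (-0.03, 0.03) 3358 barX -0.0994 ztop 0.2723
```

View pics/h2.png

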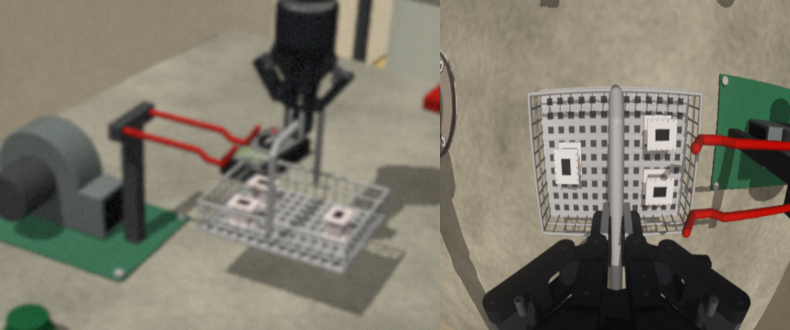

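The bar is 99 mm in front of the seat, with its underside at .253, above the tips at .227. I'll advance and then lower.

>>> drive_tool --plan '[{"travel": [0.4,1,0],"delta_rot": [0,0,0],"fingers": 0},{"travel": [0,1.5,0],"delta_rot": [0,0,0],"fingers": 0},{"travel": [0,1.5,0],"delta_rot": [0,0,0],"fingers": 0},{"travel": [0,1.5,0],"delta_rot": [0,0,0],"fingers": 0},{"travel": [0,1.5,0],"delta_rot": [0,0,0],"fingers": 0},{"travel": [0,1.5,0],"delta_rot": [0,0,0],"fingers": 0},{"travel": [0,1.0,0],"delta_rot": [0,0,0],"fingers": 0},{"travel": [0,0.4,0],"delta_rot": [0,0,0],"fingers": 0},{"travel": [0,0,0],"delta_rot": [0,0,0],"fingers": 0},{"travel": [0,0,0],"delta_rot": [0,0,0],"fingers": 0}]'

```text
time: 28.9
ee_pos: [0.6002, -0.0148, 0.2409]
ee_rot: [-3.141, 0.0, 1.686]
contact_force: [-0.0, 0.3, -5.3]
grip_width: 0.0074
```

```bash
python3 hang.py 3
```

```text
[ 0.6002 -0.0148  0.2409] [-3.141  0.     1.686] a,b 0.5945038105686686 -0.08413972396219425 0.00744479522562576
top3 (0.044, 0.062) 25 barX -0.0004 ztop 0.2675
top3 (-0.03, 0.03) 19 barX -0.0017 ztop 0.2659
w3 (-0.062, -0.042) 72 barX -0.001 ztop 0.2628
w3 (0.044, 0.062) 1130 barX -0.0012 ztop 0.2633
w3 (-0.03, 0.03) 3279 barX -0.0009 ztop 0.2731
```

View pics/h3.png

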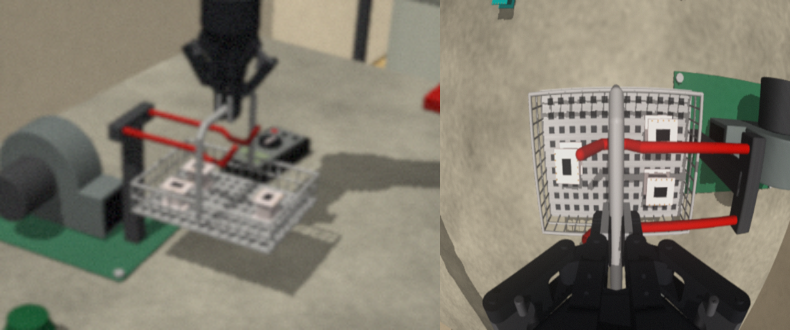

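The bar is over the dip, inside both prongs. I'll lower it.

>>> drive_tool --plan '[{"travel": [0,0.1,1],"delta_rot": [0,0,0],"fingers": 0},{"travel": [0,0,1.5],"delta_rot": [0,0,0],"fingers": 0},{"travel": [0,0,1.5],"delta_rot": [0,0,0],"fingers": 0},{"travel": [0,0,0.8],"delta_rot": [0,0,0],"fingers": 0},{"travel": [0,0,0.5],"delta_rot": [0,0,0],"fingers": 0},{"travel": [0,0,0],"delta_rot": [0,0,0],"fingers": 0},{"travel": [0,0,0],"delta_rot": [0,0,0],"fingers": 0}]'

```text
time: 29.75
ee_pos: [0.6022, -0.0145, 0.1884]
ee_rot: [3.141, -0.0, 1.686]
contact_force: [0.4, 0.3, -5.6]
grip_width: 0.0072
```

```bash
python3 hang.py 4
```

```text
[ 0.6022 -0.0145  0.1884] [ 3.141 -0.     1.686] a,b 0.5964956258687587 -0.08406837118940269 0.007241698496987761
top4 (0.044, 0.062) 22 barX 0.0014 ztop 0.215
top4 (-0.03, 0.03) 41 barX -0.0298 ztop 0.2827
w4 (-0.062, -0.042) 68 barX 0.0013 ztop 0.2103
w4 (0.044, 0.062) 1152 barX 0.0008 ztop 0.2107
w4 (-0.03, 0.03) 4198 barX 0.0007 ztop 0.2758
```

>>> drive_tool --plan '[{"travel": [0,0,0.2],"delta_rot": [0,0,0],"fingers": 0},{"travel": [0,0,0.1],"delta_rot": [0,0,0],"fingers": 0},{"travel": [0,0,0],"delta_rot": [0,0,0],"fingers": 0},{"travel": [0,0,0],"delta_rot": [0,0,0],"fingers": 0}]'

```text
time: 30.3
ee_pos: [0.6024, -0.0146, 0.1865]
ee_rot: [3.14, 0.001, 1.686]
contact_force: [-3.4, -0.7, 6.1]
grip_width: 0.0074
```

Force has flipped to upward, so the bar rests on the prongs. I'll open and withdraw.

>>> drive_tool --plan '[{"travel": [0,0,0],"delta_rot": [0,0,0],"fingers": 0.15},{"travel": [0,0,0],"delta_rot": [0,0,0],"fingers": 0.3},{"travel": [0,0,0],"delta_rot": [0,0,0],"fingers": 0.5},{"travel": [0,0,0],"delta_rot": [0,0,0],"fingers": 0.5},{"travel": [0,0,0],"delta_rot": [0,0,0],"fingers": 0.5},{"travel": [0,0,-1],"delta_rot": [0,0,0],"fingers": 0.5},{"travel": [0,0,-2],"delta_rot": [0,0,0],"fingers": 0.5},{"travel": [0,0,-3],"delta_rot": [0,0,0],"fingers": 0.5},{"travel": [0,0,-4],"delta_rot": [0,0,0],"fingers": 0.5},{"travel": [0,0,-2],"delta_rot": [0,0,0],"fingers": 0.5}]'

```text
time: 31.3
ee_pos: [0.603, -0.0141, 0.3095]
ee_rot: [3.137, 0.0, 1.686]
contact_force: [-0.1, -0.6, 0.5]
grip_width: 0.0429
```

```bash
python3 hang.py 5
```

```text
[ 0.603  -0.0141  0.3095] [3.137 0.    1.686] a,b 0.5973581345346302 -0.08375528418904693 0.042935018419165714
top5 (0.044, 0.062) 21 barX 0.0018 ztop 0.2112
top5 (-0.03, 0.03) 33 barX 0.0019 ztop 0.2128
w5 (-0.062, -0.042) 220 barX 0.0007 ztop 0.2088
w5 (0.044, 0.062) 283 barX 0.0012 ztop 0.209
w5 (-0.03, 0.03) 899 barX 0.001 ztop 0.209
```

View pics/h5.png

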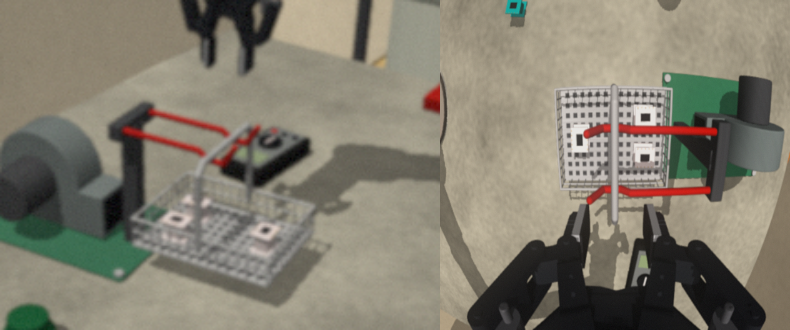

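The basket hangs in the dip on both prongs: bar offset about 1 mm, top at .209, so the centre is at .204. It is level and holds all three bobbins. I'll return to the isolator.

>>> drive_tool --plan '[{"travel": [0,0,0],"delta_rot": [0,0,6.6],"fingers": 0.5},{"travel": [4.5,-1.0,0],"delta_rot": [0,0,0],"fingers": 0.6},{"travel": [4.5,-1.0,0],"delta_rot": [0,0,0],"fingers": 0.6},{"travel": [4.5,-1.0,0],"delta_rot": [0,0,0],"fingers": 0.6},{"travel": [4.5,-1.0,0],"delta_rot": [0,0,0],"fingers": 0.6},{"travel": [4.5,-1.0,0],"delta_rot": [0,0,0],"fingers": 0.6},{"travel": [4.5,-1.0,0],"delta_rot": [0,0,0],"fingers": 0.6},{"travel": [4.5,-1.0,0],"delta_rot": [0,0,0],"fingers": 0.6},{"travel": [4.5,-1.0,0],"delta_rot": [0,0,0],"fingers": 0.6},{"travel": [4.0,-0.5,0],"delta_rot": [0,0,0],"fingers": 0.6}]'

```text
time: 32.45
ee_pos: [0.515, 0.3873, 0.3039]
ee_rot: [-3.14, 0.001, 1.572]
contact_force: [-0.1, 0.3, 0.4]
grip_width: 0.051
```

>>> drive_tool --plan '[{"travel": [0,0,4],"delta_rot": [0,0,0],"fingers": 0.6},{"travel": [0,0,4],"delta_rot": [0,0,0],"fingers": 0.6},{"travel": [0,0,4],"delta_rot": [0,0,0],"fingers": 0.6},{"travel": [0,0,3],"delta_rot": [0,0,0],"fingers": 0.6},{"travel": [0,0,0],"delta_rot": [0,0,0],"fingers": 0.6},{"travel": [0,0,0],"delta_rot": [0,0,0],"fingers": 0.6}]'

```text
time: 33.05
ee_pos: [0.5165, 0.3852, 0.1548]
ee_rot: [-3.14, 0.001, 1.571]
contact_force: [1.1, -0.1, 0.5]
grip_width: 0.0513
```

```bash
python3 bob.py w10|tail -2
```

```text
[0.5172 0.386  0.1563] [ 3.141e+00 -1.000e-03  1.571e+00] 0.051459790418464976 33.1
bar (array([519., 387.]), array([61., 13.]), 89.7)
```

>>> drive_tool --plan '[{"travel": [0.1,0.2,2.5],"delta_rot": [0,0,0],"fingers": 0.6},{"travel": [0,0,2.5],"delta_rot": [0,0,0],"fingers": 0.6},{"travel": [0,0,2.3],"delta_rot": [0,0,0],"fingers": 0.6},{"travel": [0,0,0],"delta_rot": [0,0,0],"fingers": 0.6},{"travel": [0,0,0],"delta_rot": [0,0,0],"fingers": 0},{"travel": [0,0,0],"delta_rot": [0,0,0],"fingers": 0},{"travel": [0,0,0],"delta_rot": [0,0,0],"fingers": 0},{"travel": [0,0,0],"delta_rot": [0,0,0],"fingers": 0}]' --grip_force 40

```text
time: 33.9
ee_pos: [0.5195, 0.3874, 0.0844]
ee_rot: [3.139, -0.002, 1.57]
contact_force: [-2.5, -1.1, 5.6]
grip_width: 0.012
```

>>> drive_tool --plan '[{"travel": [0,0,0],"delta_rot": [0,0,8.5],"fingers": 0},{"travel": [0,0,0],"delta_rot": [0,0,8.5],"fingers": 0},{"travel": [0,0,0],"delta_rot": [0,0,8.5],"fingers": 0},{"travel": [0,0,0],"delta_rot": [0,0,8.5],"fingers": 0},{"travel": [0,0,0],"delta_rot": [0,0,8.5],"fingers": 0},{"travel": [0,0,0],"delta_rot": [0,0,8.5],"fingers": 0},{"travel": [0,0,0],"delta_rot": [0,0,8.5],"fingers": 0},{"travel": [0,0,0],"delta_rot": [0,0,8.5],"fingers": 0},{"travel": [0,0,0],"delta_rot": [0,0,8.5],"fingers": 0},{"travel": [0,0,0],"delta_rot": [0,0,8.5],"fingers": 0}]'

```text
time: 34.9
ee_pos: [0.5201, 0.3868, 0.0844]
ee_rot: [-3.14, -0.003, 0.08]
contact_force: [-0.5, -1.9, 4.6]
grip_width: 0.0121
```

>>> drive_tool --plan '[{"travel": [0,0,0],"delta_rot": [0,0,4],"fingers": 0},{"travel": [0,0,0],"delta_rot": [0,0,0],"fingers": 0},{"travel": [0,0,0],"delta_rot": [0,0,0],"fingers": 0.6},{"travel": [0,0,0],"delta_rot": [0,0,0],"fingers": 0.6},{"travel": [0,0,0],"delta_rot": [0,0,0],"fingers": 0.6},{"travel": [0,0,-4],"delta_rot": [0,0,0],"fingers": 0.6},{"travel": [0,0,-4],"delta_rot": [0,0,0],"fingers": 0.8},{"travel": [0,0,-5],"delta_rot": [0,0,0],"fingers": 1},{"travel": [0,0,0],"delta_rot": [0,0,0],"fingers": 1},{"travel": [0,0,0],"delta_rot": [0,0,0],"fingers": 1}]'

```text
time: 35.9
ee_pos: [0.5194, 0.387, 0.2137]
ee_rot: [-3.14, -0.002, 0.017]
contact_force: [-0.6, -0.3, -1.0]
grip_width: 0.0856
```

```bash
python3 bob.py w11; python3 hang.py 6
python3 - <<'E'
import cv2,numpy as np
cv2.imwrite('pics/fin.png',np.hstack([cv2.resize(cv2.imread('pics/w11.png'),(390,300)),cv2.resize(cv2.imread('pics/side6.png'),(400,300))]))
E
```

```text
white [283.  97.] 141 (array([609., 388.]), array([18.,  8.]), 0.8) 0.034
[0.5187 0.3862 0.212 ] [ 3.142 -0.     0.017] 0.08521725888876411 35.95
bar (array([519., 387.]), array([13., 62.]), 89.7)
[0.5187 0.3862 0.212 ] [ 3.142 -0.     0.017] a,b 0.5599261152686582 0.3236144012890649 0.08521725888876411
top6 (-0.062, -0.042) 24 barX 0.0021 ztop 0.2125
top6 (0.044, 0.062) 21 barX 0.0023 ztop 0.2111
top6 (-0.03, 0.03) 79 barX 0.0021 ztop 0.2123
```

View pics/fin.png

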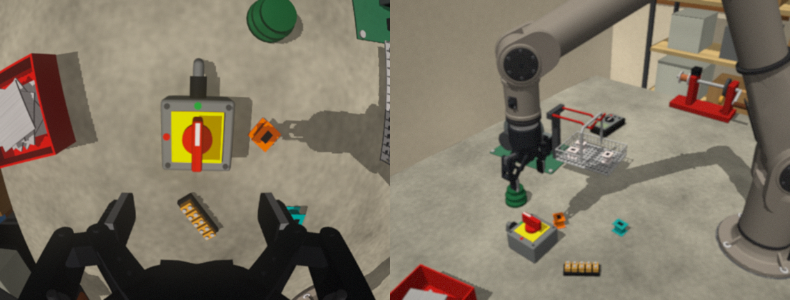

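The final pictures show the pointer at the green dot (ON), the basket hanging level with the bobbins, and the hand clear of everything. I'll hand the job in.

```bash
python3 -c "
from rig import arm
print(arm.sign_off())"
```

```text
the job is handed in; nothing more can be done
None
```

The job is done and handed in at about 36 s of the 210 s allowed; the hand-in itself reports no verdict. I turned the isolator to OFF, put all three white bobbins in the basket, hung it on both prongs and let go. Only then did I turn the isolator back to ON.

**Last checks:**
- **Basket:** the crossbar is about 2 mm from the estimated seat along the prongs. Its centre height measured about 0.204 m in the wrist view after release and 0.206–0.207 m in the last top view. It looks level.
- **Bobbins:** all three were inside after I let go, and I could still see them in the last side view.
- **Isolator:** the handle bar lies along x with its pointer at the green dot, so it is at ON.
- **Bystanders:** I never went near the multimeter, insulator or terminal block and they look unmoved in the pictures, but I did not measure them again. The orange and turquoise look-alikes were also left alone.
- **Robot:** the hand is about 0.1 m above the handle and touching nothing.

**Disagreements:** the finger opening read 7 mm on the 10 mm crossbar, but the grip held. I did not notice the grip slackening or a bobbin being knocked aside.

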